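# Reload the analyser's reagent carrier in reverse order

## Robot

A 7-joint arm with a two-finger parallel gripper is mounted at the origin on the work surface. World frame = base frame: x ahead of the robot, y to its left, z up, the work surface at z = 0. Lengths are in m, angles in rad, forces in N, time in s.
With the tool pointing down it reaches from about 0.4 to 0.85 m from the base axis. Payload 10.4 kg.
Tool frame: the origin (TCP) lies midway between the tips of the shut fingers; the grasp point (between the pads) lies 19 mm behind it (grip_point_offset is the distance from the TCP to the grasp point, in m); y points along the fingers, z is the direction in which the jaws open and shut, and the axes are right-handed (so a half turn about y gives the same grasp; the last joint's range is limited). The gripper opens to 85 mm and grips with 20 to 120 N. Pads are 22 mm wide; open, the fingers measure 114 mm over their backs; the gripper's body (76 mm by 85 mm) begins 54 mm behind the grasp point. The pads swing forward as they close: fully open they stand 13 mm farther back than shut.
Start: joints at [-1.268, 0.332, -0.065, 1.46, 0.022, 1.35, -0.088], TCP at [0.2, 0.592, 0.231] pointing down, gripper open.
Joint ranges: [-2.6, 2.6], [-0.5, 2.12], [-1.47, 1.34], [0.16, 2.42], [-1.27, 4.41], [0.06, 2.06], [-2.6, 2.6]. Speed limits (rad/s): [2.22, 2.22, 2.79, 2.79, 3.14, 3.14, 3.14].

## Interface

Orientations are given as a unit quaternion [x, y, z, w].
In Python, from workcell import * gives the robot as it stands.
- The arm moves only by the tool send_rows, never from a script. Its argument "motion" is a list of rows, each a list of 7 numbers: the opening in per cent of the stroke, from 0 (shut) to 100 (fully open), then the shift along the tool's x, y, z in m, then the turn, a rotation vector about the tool's x, y, z in rad. In form: [[claw, tx, ty, tz, ax, ay, az], ...]. A call has 1 to 10 rows; each row is the pose to reach, as a shift and turn from the pose commanded when the call began, along the tool's axes at that moment; what a row does not reach only later rows make up. A row lasts 1/12 s, in which the tool goes at most 41.7 mm and 7.16 degrees, less where a joint would pass 70% of its speed; a pose out of reach is approached as far as the arm can. A call with a gripper value outside its range is refused whole. The fingers move at their own pace and stop on an object; "squeeze" is the grip in N (left out, the last holds). Time passes only in rows, so rows that repeat a pose let the fingers close. It gives the time, the measured TCP pose, the force and the opening at its end, in the units of the state.
- get_obs(): the state, without advancing time (a new reading comes with each control period).
- camera(name): name is "scene" or "top"; returns a dict with "pixels" (480x640x3 uint8, red, green, blue), "range_z" (480x640 float32, m along the optical axis (not along the pixel's ray), 0 where there is no reading), "fovy" (degrees; the focal length in pixels is half the picture's height over the tangent of half this angle, whatever the lens; pixels are square), "cx", "cy" (the principal point, pixels), "view" (4x4, takes a point from world to camera coordinates). Camera axes: x right, y down, z forward; pixel columns grow to the right and rows downward; lengths in m; the calibration is good to about 2 mm. A picture is of the moment at which its call begins.
- hand_in(): hands the job in, once; it reports no verdict.
The state is a dict: "clock": time; "joint_pos": joint angles; "joint_velocities": joint speeds; "tau": joint torques, N m; "position": TCP position; "ee_rot": TCP orientation; "ft_force": force on the tool from outside, world axes, zero at the start; "torque": the same for the moment, N m; "grip_width": opening from 0.0 (shut) to 1.0 (fully open).
Only numpy, scipy, OpenCV 4.12 (cv2) and the standard library are available. Lean on these libraries where they do the work, as an engineer would, in place of code of your own. Each camera call takes 0.05 s, during which the arm holds its last target.

## Task

Move the four reagent bottles from the grey rack into the black analyser carrier, one per pocket, in reverse order counted from the orange handles: the bottle nearest the grey rack's orange handle goes into the carrier pocket farthest from the carrier's orange handle, and so on along the row. Set each bottle down gently, standing upright on the pocket floor, without dropping one or knocking one over. Leave the blue tip box and the specimen cup where they are.

Things in the scene. Friction and masses are not known exactly. Their poses are not given: they have to be found in the camera images.
- bottle_red: Loose white reagent bottle, red cap and red band at its foot; starts in the grey rack. Round, 80 mm tall: body 38 mm diameter up to 58 mm height (grip it there, above the rack walls), then a shoulder and a 30 mm diameter cap at 62 to 80 mm. About 0.1 kg. Origin: centre of its underside; z along its axis.
- bottle_yellow: Loose white reagent bottle, yellow cap and yellow band at its foot; starts in the grey rack. Round, 80 mm tall: body 38 mm diameter up to 58 mm height (grip it there, above the rack walls), then a shoulder and a 30 mm diameter cap at 62 to 80 mm. About 0.1 kg. Origin: centre of its underside; z along its axis.
- bottle_green: Loose white reagent bottle, green cap and green band at its foot; starts in the grey rack. Round, 80 mm tall: body 38 mm diameter up to 58 mm height (grip it there, above the rack walls), then a shoulder and a 30 mm diameter cap at 62 to 80 mm. About 0.1 kg. Origin: centre of its underside; z along its axis.
- bottle_blue: Loose white reagent bottle, blue cap and blue band at its foot; starts in the grey rack. Round, 80 mm tall: body 38 mm diameter up to 58 mm height (grip it there, above the rack walls), then a shoulder and a 30 mm diameter cap at 62 to 80 mm. About 0.1 kg. Origin: centre of its underside; z along its axis.
- insert_red: Fixed red pad, 56 x 56 x 3 mm, lining the grey-rack pocket where the red bottle starts (within 10 mm of its centre); it stays and marks that pocket. A red tab, 18 x 50 mm, lies on the rack's -x wall, its top 33 mm above the bench. Origin: pocket centre, under the pad, 6 mm above the bench; axes as the rack. The bottle's foot is 3 mm above it.
- insert_yellow: Fixed yellow pad, 56 x 56 x 3 mm, lining the grey-rack pocket where the yellow bottle starts (within 10 mm of its centre); it stays and marks that pocket. A yellow tab, 18 x 50 mm, lies on the rack's -x wall, its top 33 mm above the bench. Origin: pocket centre, under the pad, 6 mm above the bench; axes as the rack. The bottle's foot is 3 mm above it.
- insert_green: Fixed green pad, 56 x 56 x 3 mm, lining the grey-rack pocket where the green bottle starts (within 10 mm of its centre); it stays and marks that pocket. A green tab, 18 x 50 mm, lies on the rack's -x wall, its top 33 mm above the bench. Origin: pocket centre, under the pad, 6 mm above the bench; axes as the rack. The bottle's foot is 3 mm above it.
- insert_blue: Fixed blue pad, 56 x 56 x 3 mm, lining the grey-rack pocket where the blue bottle starts (within 10 mm of its centre); it stays and marks that pocket. A blue tab, 18 x 50 mm, lies on the rack's -x wall, its top 33 mm above the bench. Origin: pocket centre, under the pad, 6 mm above the bench; axes as the rack. The bottle's foot is 3 mm above it.
- cold_rack: Fixed grey rack, full at the start. One row of four pockets: 72 (x) x 270 (y) x 30 mm high, walls and floor 6 mm, pockets 60 x 60 mm inside. Orange handle block, 50 x 30 x 30 mm, on its +y end. Origin: row centre, on the bench; y along the row to the handle. Pocket centres at y = +99 (next to the handle), +33, -33, -99 mm. Yaw within 20 degrees; on the left or right.
- carrier: Fixed black carrier, white floor, empty at first. One row of four pockets: 72 (x) x 270 (y) x 30 mm high, walls and floor 6 mm, pockets 60 x 60 mm inside. Orange handle block, 50 x 30 x 30 mm, on its +y end. Origin: row centre, on the bench; y along the row to the handle. Pocket centres at y = +99 (next to the handle), +33, -33, -99 mm. Yaw within 20 degrees; on the left or right.
- tip_box: Bystander, leave alone: loose blue pipette tip box with a clear lid, 80 x 120 x 57 mm. Origin: centre of its underside.
- cup: Bystander, leave alone: loose clear specimen cup with an orange lid, 68 mm diameter, 74 mm tall. Origin: centre of its underside.

How it is judged:
By the outcome, as a careful person would: the job done as asked, in the order asked, and still so for the second after the job is handed in, with the robot touching nothing.
It also fails if it takes over 106 s, if anything falls off the work surface, if the arm or the gripper's body presses on something with over 40 N, if the wrist force passes 120 N, or if a joint passes its speed limit or range.

## Working session

There is one attempt and no reset: what is moved stays moved. The work goes in short steps, Python scripts to look and compute and a tool call to move; the robot and the scene stay as the last step left them, time stands still between calls to the robot, and variables do not carry over. Pictures are saved under pics/ and viewed, and the job is handed in when it is done.

Besides the shell and the picture viewer there is one more tool, called after ">>>" by a JSON object that holds its "name" and its "arguments", one argument or row to a line. send_rows: Moves the arm, as the interface text tells. Its arguments: {"type":"object","properties":{"motion":{"type":"array"},"squeeze":{"type":"number"}},"required":["motion"]}

```bash
mkdir -p pics; python3 - <<'E'
from workcell import *
import cv2
o=get_obs()
for k,v in o.items(): print(k,v)
for n in ("scene","top"):
    c=camera(n); cv2.imwrite(f"pics/{n}0.png",c["pixels"][:,:,::-1]); print(n,c["fovy"],c["cx"],c["cy"],c["view"])
E
```

```text
clock 0.0
joint_pos [-1.26759336  0.33285566 -0.06472503  1.46094976  0.02161779  1.34991671
 -0.08849845]
joint_velocities [-0.00025827  0.00313689 -0.00037362  0.00070982  0.00011876 -0.00209723
  0.00122532]
tau [-1.15845678e-04 -6.25426912e+01  4.89703717e-02 -3.91607344e+01
  1.61291898e-02  9.75054310e-03 -2.96046119e-05]
position [0.19991758 0.59175739 0.23052211]
ee_rot [ 0.69825166 -0.1147175   0.11460728 -0.69724435]
ft_force [ 0.25791213 -0.64623446 -0.15265818]
torque [0.02868756 0.02411356 0.07225621]
grip_width 1.0000182622319036
scene 56.767821763589616 312.67425703908015 241.28620757450997 [[ 0.11698275  0.99310935  0.00699006 -0.07219581]
 [ 0.83836956 -0.09497722 -0.53676421 -0.47329588]
 [-0.53240165  0.0686524  -0.84370334  1.14479912]
 [ 0.          0.          0.          1.        ]]
top 57.43841536762109 322.26896705465424 240.48752704146386 [[-1.76143220e-01 -9.84364530e-01  1.93866574e-04  9.80156862e-02]
 [-9.62263469e-01  1.72146927e-01 -2.10747363e-01  6.07865877e-01]
 [ 2.07418855e-01 -3.73082698e-02 -9.77540542e-01  6.54420264e-01]
 [ 0.00000000e+00  0.00000000e+00  0.00000000e+00  1.00000000e+00]]
```

View pics/scene0.png

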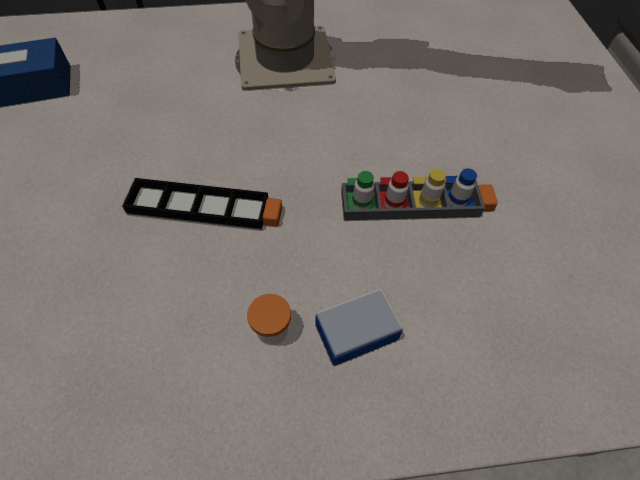

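View pics/top0.png

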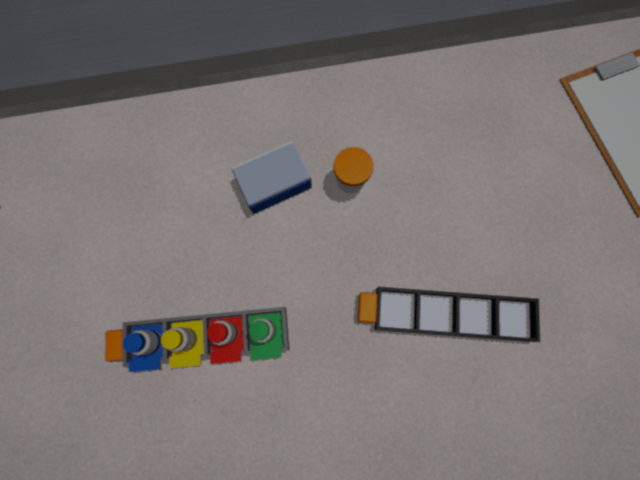

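```bash
cat > h.py <<'E'
from workcell import *
import cv2, numpy as np
def cam(n):
    c=camera(n); V=np.array(c["view"]); c["R"]=V[:3,:3]; c["t"]=V[:3,3]; c["f"]=240/np.tan(np.radians(c["fovy"])/2)
    c["pos"]=-c["R"].T@c["t"]
    v,u=np.mgrid[0:480,0:640]; z=c["range_z"]
    P=np.stack([(u-c["cx"])/c["f"]*z,(v-c["cy"])/c["f"]*z,z],-1)
    c["W"]=(P-c["t"])@c["R"]; c["W"][z==0]=np.nan
    c["hsv"]=cv2.cvtColor(c["pixels"],cv2.COLOR_RGB2HSV)
    return c
def ray(c,uv,h):
    uv=np.atleast_2d(uv).astype(float)
    d=np.column_stack([(uv[:,0]-c["cx"])/c["f"],(uv[:,1]-c["cy"])/c["f"],np.ones(len(uv))])@c["R"]
    return c["pos"]+d*((h-c["pos"][2])/d[:,2])[:,None]
HUE=dict(red=(172,8),yellow=(22,34),green=(50,85),blue=(100,125))
def hm(c,lo,hi,s=120,v=40):
    H,S,Vv=[c["hsv"][...,i].astype(int) for i in range(3)]
    m=(H>=lo)&(H<=hi) if lo<hi else (H>=lo)|(H<=hi)
    return m&(S>s)&(Vv>v)
def big(m):
    n,l,st,ce=cv2.connectedComponentsWithStats(m.astype(np.uint8))
    return l==1+np.argmax(st[1:,4])
E
cat > m.py <<'E'
from h import *
for n in ("scene","top"):
    c=cam(n); W=c["W"]; z=W[...,2]
    print(n,c["pos"].round(3),np.linalg.det(c["R"]).round(3),"bench z",np.nanmedian(z).round(4))
    for k,(lo,hi) in HUE.items():
        m=hm(c,lo,hi)&(W[...,0]<.62)&(W[...,1]>0)
        t=m&(z>.083)
        if t.sum()<5: print(k,"none");continue
        ys,xs=np.nonzero(big(t)); top=ray(c,np.column_stack([xs,ys]),.089)
        (cx,cy),r=cv2.minEnclosingCircle(top[:,:2].astype(np.float32))
        print(k,len(xs),"z",np.median(z[t]).round(4),"circ",round(cx,4),round(cy,4),round(r,4),"mean",top[:,:2].mean(0).round(4))
        tab=m&(z>.028)&(z<.038)
        if tab.sum()>20:
            ys,xs=np.nonzero(big(tab)); p=ray(c,np.column_stack([xs,ys]),.033)
            print("   tab",len(xs),p[:,:2].mean(0).round(4))
    # handles
    m=hm(c,5,20)&(z>.024)&(z<.036)
    nn,l,st,ce=cv2.connectedComponentsWithStats(m.astype(np.uint8))
    for i in range(1,nn):
        if st[i,4]>60:
            ys,xs=np.nonzero(l==i); p=ray(c,np.column_stack([xs,ys]),.03)[:,:2]
            print("handle",st[i,4],cv2.minAreaRect(p.astype(np.float32)))
    # whole racks: points at height .02-.04
    for side in (1,-1):
        m=(z>.022)&(z<.0345)&(W[...,1]*side>0)&(W[...,0]>.2)&(W[...,0]<.62)
        m=cv2.morphologyEx(m.astype(np.uint8),cv2.MORPH_CLOSE,np.ones((3,3)))
        b=big(m>0); ys,xs=np.nonzero(b); p=ray(c,np.column_stack([xs,ys]),.03)[:,:2]
        print("rack",side,len(xs),cv2.minAreaRect(p.astype(np.float32)))
E
python3 m.py
```

```text
scene [ 1.015 -0.052  0.712] 1.0 bench z -0.0003
red 178 z 0.0883 circ 0.5031 0.174 0.0173 mean [0.5023 0.1739]
   tab 65 [0.46   0.1635]
yellow 156 z 0.0887 circ 0.5044 0.2432 0.0169 mean [0.503  0.2441]
   tab 83 [0.4662 0.2306]
green 158 z 0.0884 circ 0.4944 0.1095 0.0161 mean [0.4947 0.1102]
   tab 47 [0.4557 0.0951]
blue 180 z 0.0884 circ 0.51 0.3001 0.0173 mean [0.5103 0.3002]
   tab 62 [0.4701 0.2946]
handle 279 ((0.5156890749931335, 0.3567505180835724), (0.027186434715986252, 0.05035904422402382), 85.53252410888672)
handle 341 ((0.5028400421142578, -0.06556885689496994), (0.03030797839164734, 0.051898710429668427), 76.08838653564453)
rack 1 2355 ((0.4984399676322937, 0.22200536727905273), (0.2985950708389282, 0.09037464112043381), 85.47470092773438)
rack -1 2266 ((0.4691651165485382, -0.19632986187934875), (0.30131131410598755, 0.07812905311584473), 75.58891296386719)
top [0.466 0.016 0.768] 1.0 bench z -0.0006
red 306 z 0.0884 circ 0.4982 0.1727 0.0154 mean [0.4984 0.1732]
   tab 345 [0.4605 0.1773]
yellow 318 z 0.0883 circ 0.5005 0.2423 0.0155 mean [0.5005 0.2422]
   tab 358 [0.4657 0.2424]
green 277 z 0.0886 circ 0.4906 0.1101 0.0146 mean [0.4908 0.1099]
   tab 327 [0.4554 0.1117]
blue 315 z 0.0881 circ 0.5063 0.2989 0.0158 mean [0.5062 0.2996]
   tab 346 [0.4713 0.308 ]
handle 536 ((0.49775785207748413, -0.06691335886716843), (0.030948467552661896, 0.049007598310709), 75.45806121826172)
handle 509 ((0.5106471180915833, 0.3556870222091675), (0.02764885500073433, 0.048853278160095215), 85.35816192626953)
rack 1 3525 ((0.49544084072113037, 0.2212398499250412), (0.2984849214553833, 0.08102448284626007), 85.31587219238281)
rack -1 2720 ((0.4646648168563843, -0.19736170768737793), (0.3004674017429352, 0.07205440104007721), 75.53518676757812)
```

```bash
cat > d.py <<'E'
import sys
from workcell import *
import numpy as np
from scipy.spatial.transform import Rotation as Ro
# usage: d.py jawx jawy  x y z [x y z ...] ; jaw = world direction of tool z ; all deltas from measured pose now
o=get_obs(); R=Ro.from_quat(o["ee_rot"]); p=np.array(o["position"])
M=R.as_matrix()
print("t",o["clock"],"pos",p.round(4),"F",np.round(o["ft_force"],2),"grip",round(o["grip_width"],3))
a=[float(s) for s in sys.argv[1:]]
if len(a)<2: print(M.round(3),np.round(o["joint_pos"],3)); sys.exit()
j=np.array([a[0],a[1],0]);j/=np.linalg.norm(j)
if j@M[:,2]<0 : j=-j
y=np.array([0,0,-1.]);x=np.cross(y,j)
T=Ro.from_matrix(np.column_stack([x,y,j]))
print("rotvec",(R.inv()*T).as_rotvec().round(3),"deg",np.degrees((R.inv()*T).magnitude()).round(1))
for i in range(2,len(a),3): print(a[i:i+3],"->",R.inv().apply(np.array(a[i:i+3])-p).round(4))
E
python3 d.py; python3 d.py .9967 -.0807 .507 .2995 .15
```

```text
t 0.2 pos [0.2    0.5919 0.2308] F [ 0.54 -0.07  0.25] grip 0.999
[[ 0.947 -0.     0.32 ]
 [-0.32  -0.001  0.947]
 [ 0.    -1.    -0.001]] [-1.268  0.333 -0.065  1.461  0.022  1.35  -0.089]
t 0.2 pos [0.2    0.5919 0.2308] F [ 0.54 -0.07  0.25] grip 0.999
rotvec [1.000e-03 1.326e+00 1.000e-03] deg 76.0
[0.507, 0.2995, 0.15] -> [ 0.3845  0.081  -0.1787]
```

>>> {"name": "send_rows", "arguments": {
  "motion": [
    [100,0.04,0.006,-0.018,0,0.12,0],
    [100,0.08,0.012,-0.036,0,0.24,0],
    [100,0.12,0.018,-0.054,0,0.36,0],
    [100,0.16,0.024,-0.072,0,0.48,0],
    [100,0.2,0.03,-0.09,0,0.6,0],
    [100,0.235,0.036,-0.107,0,0.72,0],
    [100,0.27,0.042,-0.125,0,0.84,0],
    [100,0.305,0.048,-0.142,0,0.96,0],
    [100,0.335,0.054,-0.156,0,1.08,0],
    [100,0.36,0.06,-0.168,0,1.2,0]
  ],
  "squeeze": 40
}}

```text
clock: 1.03
position: [0.4899, 0.314, 0.1711]
ee_rot: [-0.509, 0.491, -0.491, 0.509]
ft_force: [1.1, 0.2, -0.3]
grip_width: 0.997
```

```bash
python3 d.py .9967 -.0807 .507 .2993 .15 .507 .2993 .038
```

```text
t 1.0333 pos [0.4899 0.314  0.1711] F [ 1.15  0.15 -0.25] grip 0.997
rotvec [-0.001  0.117  0.001] deg 6.7
[0.507, 0.2993, 0.15] -> [0.0153 0.0211 0.0166]
[0.507, 0.2993, 0.038] -> [0.0152 0.1331 0.0165]
```

>>> {"name": "send_rows", "arguments": {
  "motion": [
    [100,0.015,0.021,0.0165,0,0.117,0],
    [100,0.015,0.021,0.0165,0,0.117,0],
    [100,0.015,0.021,0.0165,0,0.117,0]
  ]
}}

```text
clock: 1.28
position: [0.5046, 0.302, 0.1491]
ee_rot: [0.482, -0.518, 0.518, -0.48]
ft_force: [-0.3, 0.5, -0.5]
grip_width: 0.999
```

```bash
python3 d.py .9967 -.0807 .507 .2993 .15 .507 .2993 .038;python3 - <<'E'
from h import *
c=cam("top"); cv2.imwrite("pics/top1.png",c["pixels"][:,:,::-1])
c=cam("scene"); cv2.imwrite("pics/scene1.png",cv2.resize(c["pixels"][100:300,280:580,::-1],None,fx=2.5,fy=2.5))
E
```

```text
t 1.2833 pos [0.5046 0.302  0.1491] F [-0.28  0.54 -0.46] grip 0.999
rotvec [0.002 0.007 0.002] deg 0.4
[0.507, 0.2993, 0.15] -> [ 0.0025 -0.0009  0.0026]
[0.507, 0.2993, 0.038] -> [0.0023 0.1111 0.0027]
```

View pics/scene1.png

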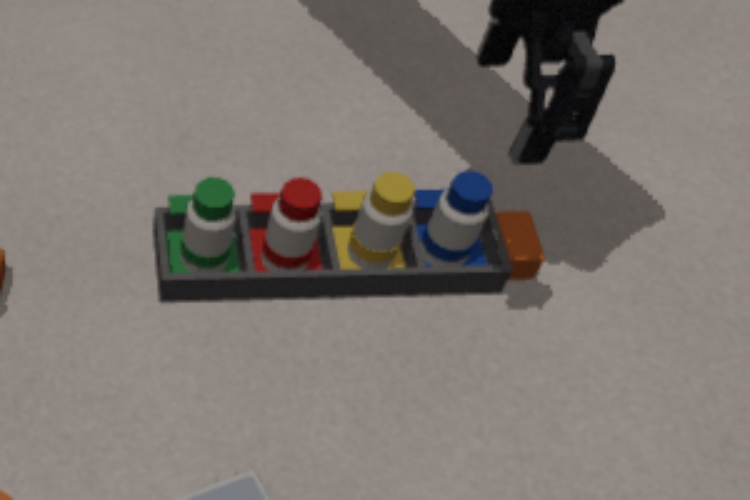

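>>> {"name": "send_rows", "arguments": {
  "motion": [
    [100,0.001,0.01,0.001,0,0.004,0],
    [100,0.001,0.03,0.001,0,0.004,0],
    [100,0.001,0.03,0.001,0,0.004,0],
    [100,0.001,0.03,0.001,0,0.004,0]
  ]
}}

```text
clock: 1.72
position: [0.5043, 0.3029, 0.1197]
ee_rot: [-0.482, 0.518, -0.518, 0.48]
ft_force: [-0.3, 0.4, 0.9]
grip_width: 0.998
```

```bash
python3 d.py .9967 -.0807 .507 .2993 .038;python3 - <<'E'
from h import *
c=cam("top"); cv2.imwrite("pics/top2.png",cv2.resize(c["pixels"][240:440,60:360,::-1],None,fx=2.5,fy=2.5))
E
```

```text
t 1.7167 pos [0.5043 0.3029 0.1197] F [-0.26  0.39  0.85] grip 0.998
rotvec [0.002 0.007 0.001] deg 0.4
[0.507, 0.2993, 0.038] -> [0.0033 0.0817 0.0031]
```

View pics/top2.png

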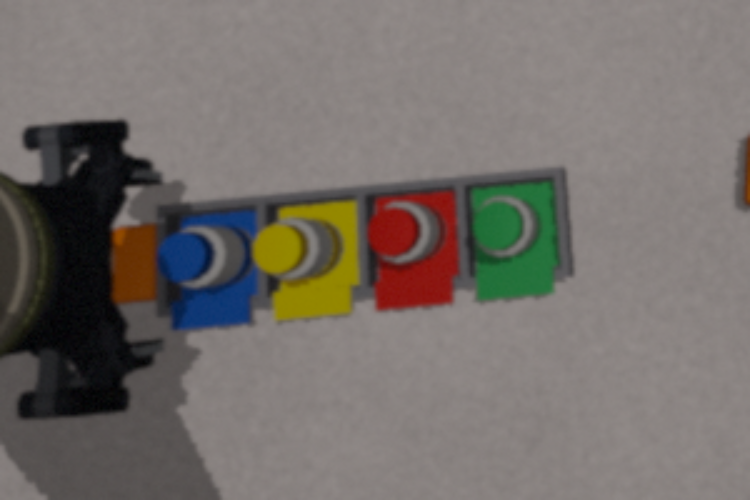

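>>> {"name": "send_rows", "arguments": {
  "motion": [
    [100,0.0033,0.01,0.0031,0,0.006,0],
    [100,0.0033,0.02,0.0031,0,0.006,0],
    [100,0.0033,0.02,0.0031,0,0.006,0],
    [100,0.0033,0.02,0.0031,0,0.006,0]
  ]
}}

```text
clock: 2.1
position: [0.5079, 0.2986, 0.0996]
ee_rot: [-0.48, 0.52, -0.52, 0.479]
ft_force: [-0.2, -0.2, 0.4]
grip_width: 1.001
```

```bash
python3 d.py .9967 -.0807 .507 .2993 .038
```

```text
t 2.1 pos [0.5079 0.2986 0.0996] F [-0.23 -0.23  0.37] grip 1.001
rotvec [ 0.001 -0.001  0.001] deg 0.1
[0.507, 0.2993, 0.038] -> [-0.0007  0.0616 -0.0009]
```

>>> {"name": "send_rows", "arguments": {
  "motion": [
    [100,-0.0005,0.015,-0.0005,0,0,0],
    [100,-0.0005,0.03,-0.0005,0,0,0],
    [100,-0.0005,0.042,-0.0005,0,0,0],
    [100,-0.0005,0.052,-0.0005,0,0,0],
    [100,-0.0005,0.058,-0.0005,0,0,0],
    [100,-0.0005,0.0615,-0.0005,0,0,0],
    [100,-0.0005,0.0615,-0.0005,0,0,0]
  ]
}}

```text
clock: 2.68
position: [0.5076, 0.2993, 0.0383]
ee_rot: [-0.479, 0.52, -0.52, 0.479]
ft_force: [0.3, 0.3, 0.4]
grip_width: 1.0
```

```bash
python3 d.py .9967 -.0807 .507 .2993 .038; python3 - <<'E'
from h import *
c=cam("scene"); cv2.imwrite("pics/scene2.png",cv2.resize(c["pixels"][80:280,330:630,::-1],None,fx=2.5,fy=2.5))
E
```

```text
t 2.6833 pos [0.5076 0.2993 0.0383] F [0.26 0.3  0.37] grip 1.0
rotvec [ 0.001 -0.001  0.001] deg 0.1
[0.507, 0.2993, 0.038] -> [ 0.      0.0003 -0.0006]
```

View pics/scene2.png

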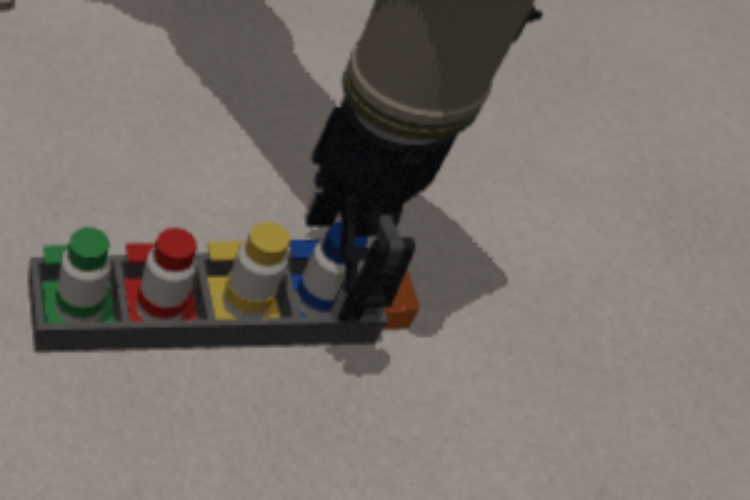

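```bash
python3 - <<'E'
from h import *
c=cam("scene"); W=c["W"]; 
m=(W[...,2]>.04)&(W[...,2]<.085)&(W[...,0]>.53)&(W[...,0]<.59)&(W[...,1]>.2)&(W[...,1]<.4)
p=W[m]; print(len(p),p.min(0),p.max(0),np.median(p,0))
for z0 in (.045,.055,.065,.075):
    q=p[abs(p[:,2]-z0)<.005]; 
    if len(q): print(z0,len(q),np.percentile(q[:,0],[5,50,95]).round(4),np.percentile(q[:,1],[2,50,98]).round(4))
cv2.imwrite("pics/scene3.png",cv2.resize(c["pixels"][150:240,430:530,::-1],None,fx=6,fy=6,interpolation=cv2.INTER_CUBIC))
E
```

```text
113 [0.54977665 0.28339771 0.050839  ] [0.56607759 0.30266039 0.08434185] [0.56057275 0.2889697  0.06979081]
0.055 14 [0.5522 0.5573 0.5627] [0.2855 0.289  0.2971]
0.065 44 [0.5523 0.5623 0.5648] [0.2844 0.2893 0.3026]
0.075 45 [0.553  0.5622 0.5652] [0.2848 0.2893 0.3022]
```

View pics/scene3.png

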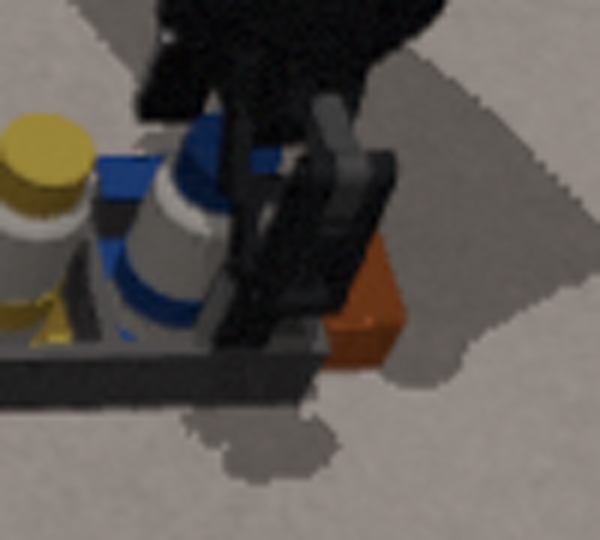

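>>> {"name": "send_rows", "arguments": {
  "motion": [
    [0,0,0,0,0,0,0],
    [0,0,0,0,0,0,0],
    [0,0,0,0,0,0,0],
    [0,0,0,0,0,0,0],
    [0,0,0,0,0,0,0],
    [0,0,0,0,0,0,0],
    [0,0,0,0,0,0,0],
    [0,0,0,0,0,0,0]
  ],
  "squeeze": 40
}}

```text
clock: 3.45
position: [0.508, 0.2997, 0.0393]
ee_rot: [-0.479, 0.52, -0.52, 0.479]
ft_force: [-2.3, -1.7, 5.1]
grip_width: 0.427
```

>>> {"name": "send_rows", "arguments": {
  "motion": [
    [0,0,-0.003,0,0,0,0],
    [0,0,-0.008,0,0,0,0],
    [0,0,-0.015,0,0,0,0],
    [0,0,-0.03,0,0,0,0],
    [0,0,-0.05,0,0,0,0],
    [0,0,-0.075,0,0,0,0],
    [0,0,-0.095,0,0,0,0],
    [0,0,-0.11,0,0,0,0],
    [0,0,-0.115,0,0,0,0],
    [0,0,-0.115,0,0,0,0]
  ]
}}

```text
clock: 4.28
position: [0.5084, 0.2998, 0.1554]
ee_rot: [0.478, -0.52, 0.52, -0.48]
ft_force: [-0.4, 0.6, -2.0]
grip_width: 0.429
```

```bash
python3 d.py .968 -.25 .4365 -.3076 .155 .4365 -.3076 .08; python3 - <<'E'
from h import *
c=cam("scene"); cv2.imwrite("pics/scene4.png",cv2.resize(c["pixels"][50:250,330:630,::-1],None,fx=2.5,fy=2.5))
E
```

```text
t 4.2833 pos [0.5084 0.2998 0.1554] F [-0.36  0.56 -1.96] grip 0.429
rotvec [-0.002  0.171 -0.002] deg 9.8
[0.4365, -0.3076, 0.155] -> [ 0.6113 -0.0009 -0.0219]
[0.4365, -0.3076, 0.08] -> [ 0.6114  0.0741 -0.022 ]
```

View pics/scene4.png

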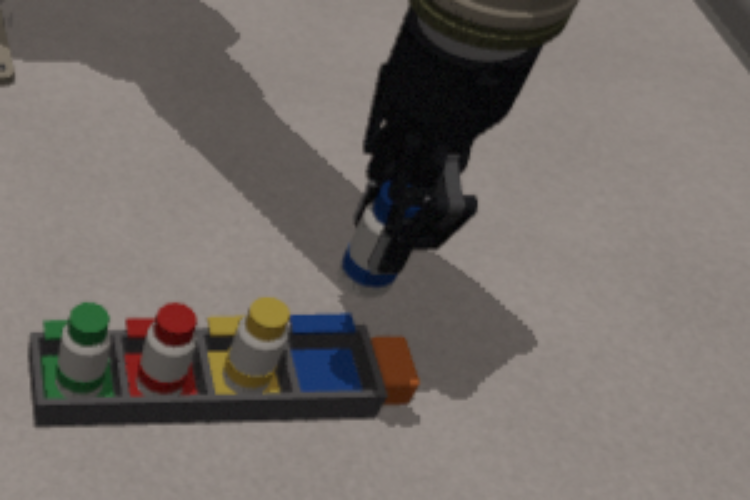

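>>> {"name": "send_rows", "arguments": {
  "motion": [
    [0,0.01,0,0,0,0,0],
    [0,0.03,0,-0.001,0,0.01,0],
    [0,0.06,0,-0.002,0,0.02,0],
    [0,0.095,0,-0.003,0,0.03,0],
    [0,0.13,0,-0.005,0,0.04,0],
    [0,0.165,0,-0.006,0,0.05,0],
    [0,0.2,0,-0.007,0,0.06,0],
    [0,0.235,0,-0.008,0,0.07,0],
    [0,0.27,0,-0.009,0,0.08,0],
    [0,0.305,0,-0.01,0,0.09,0]
  ]
}}

```text
clock: 5.17
position: [0.4712, -0.006, 0.1526]
ee_rot: [-0.456, 0.542, -0.541, 0.454]
ft_force: [0.3, -0.4, -1.1]
grip_width: 0.43
```

```bash
python3 d.py .968 -.25 .4365 -.3076 .155 .4365 -.3076 .08
```

```text
t 5.1667 pos [ 0.4712 -0.006   0.1526] F [ 0.25 -0.42 -1.13] grip 0.43
rotvec [0.002 0.08  0.001] deg 4.6
[0.4365, -0.3076, 0.155] -> [ 0.3031 -0.0023  0.0177]
[0.4365, -0.3076, 0.08] -> [0.303  0.0727 0.0178]
```

>>> {"name": "send_rows", "arguments": {
  "motion": [
    [0,0.035,0,0.002,0,0.01,0],
    [0,0.07,0,0.004,0,0.02,0],
    [0,0.105,0,0.006,0,0.03,0],
    [0,0.14,0,0.008,0,0.04,0],
    [0,0.175,0,0.01,0,0.05,0],
    [0,0.21,0,0.012,0,0.06,0],
    [0,0.245,0,0.014,0,0.07,0],
    [0,0.275,0,0.016,0,0.08,0],
    [0,0.295,0,0.0175,0,0.08,0],
    [0,0.303,0,0.0178,0,0.08,0]
  ]
}}

```text
clock: 6.0
position: [0.436, -0.3087, 0.1528]
ee_rot: [-0.433, 0.56, -0.56, 0.431]
ft_force: [-0.6, 0.3, -1.5]
grip_width: 0.425
```

>>> {"name": "send_rows", "arguments": {
  "motion": [
    [0,0,0.01,0,0,0,0],
    [0,0,0.03,0,0,0,0],
    [0,0,0.05,0,0,0,0],
    [0,0,0.065,0,0,0,0],
    [0,0,0.065,0,0,0,0],
    [0,0,0.065,0,0,0,0]
  ]
}}

```text
clock: 6.5
position: [0.4379, -0.3037, 0.0877]
ee_rot: [-0.434, 0.56, -0.558, 0.433]
ft_force: [-0.6, 0.2, -0.0]
grip_width: 0.431
```

```bash
python3 d.py .968 -.25 .4365 -.3076 .08 .4365 -.3076 .036; python3 - <<'E'
from h import *
c=cam("top"); cv2.imwrite("pics/top5.png",cv2.resize(c["pixels"][220:420,330:630,::-1],None,fx=2.5,fy=2.5))
c=cam("scene"); cv2.imwrite("pics/scene5.png",cv2.resize(c["pixels"][80:280,80:380,::-1],None,fx=2.5,fy=2.5))
E
```

```text
t 6.5 pos [ 0.4379 -0.3037  0.0877] F [-0.62  0.21 -0.02] grip 0.431
rotvec [ 0.003  0.002 -0.001] deg 0.2
[0.4365, -0.3076, 0.08] -> [ 0.0042  0.0077 -0.0004]
[0.4365, -0.3076, 0.036] -> [ 0.0042  0.0517 -0.0003]
```

View pics/scene5.png

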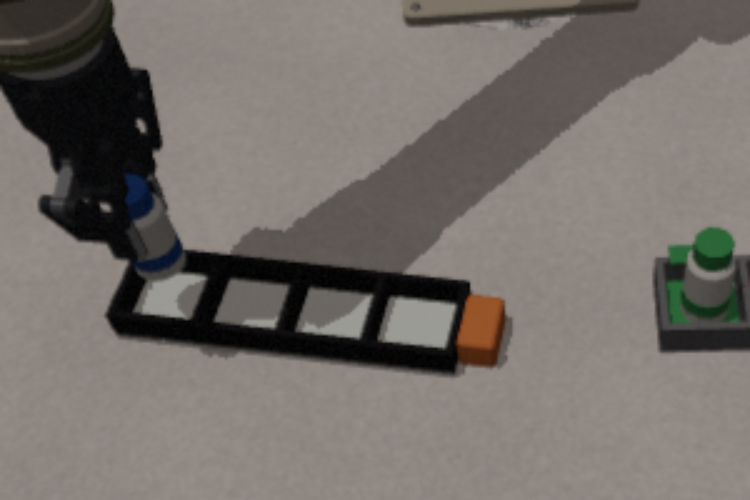

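View pics/top5.png

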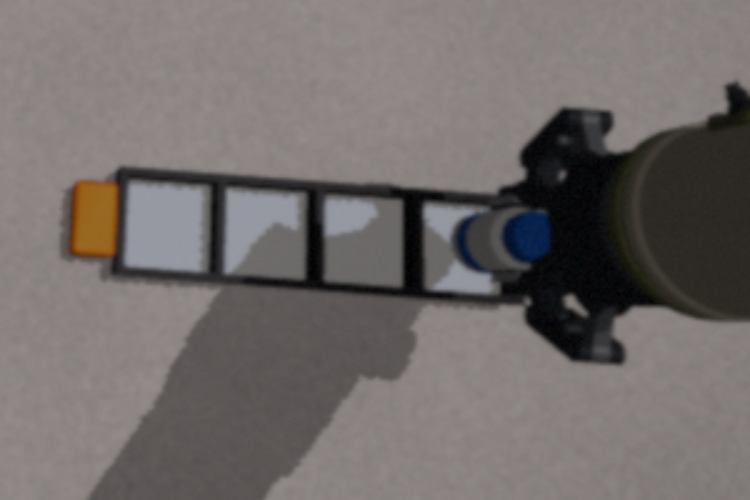

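>>> {"name": "send_rows", "arguments": {
  "motion": [
    [0,0.002,0.005,0,0,0,0],
    [0,0.004,0.015,0,0,0,0],
    [0,0.004,0.025,0,0,0,0],
    [0,0.004,0.033,0,0,0,0],
    [0,0.004,0.04,0,0,0,0],
    [0,0.004,0.045,0,0,0,0],
    [0,0.004,0.047,0,0,0,0],
    [0,0.004,0.048,0,0,0,0],
    [0,0.004,0.048,0,0,0,0]
  ]
}}

```text
clock: 7.35
position: [0.4375, -0.3092, 0.0407]
ee_rot: [-0.433, 0.559, -0.559, 0.433]
ft_force: [-0.3, 0.6, -1.6]
grip_width: 0.429
```

```bash
python3 d.py .968 -.25 .4365 -.3076 .036; python3 - <<'E'
from h import *
c=cam("scene"); cv2.imwrite("pics/scene6.png",cv2.resize(c["pixels"][130:240,100:220,::-1],None,fx=5,fy=5))
E
```

```text
t 7.35 pos [ 0.4375 -0.3092  0.0407] F [-0.27  0.62 -1.61] grip 0.429
rotvec [ 0.     0.001 -0.   ] deg 0.0
[0.4365, -0.3076, 0.036] -> [-0.0013  0.0047 -0.0014]
```

View pics/scene6.png

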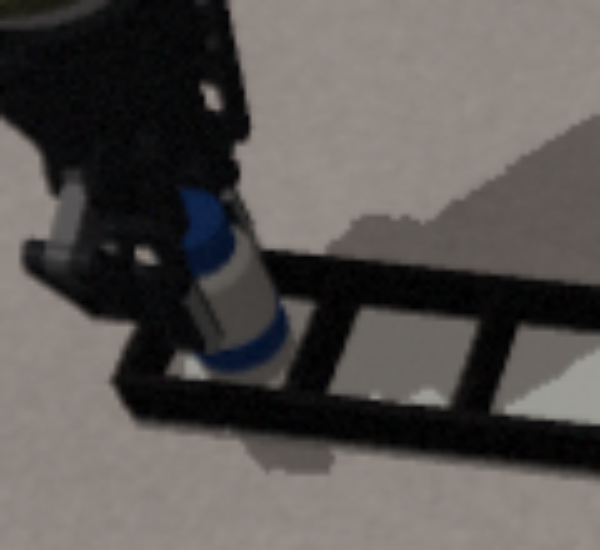

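>>> {"name": "send_rows", "arguments": {
  "motion": [
    [0,0,0.001,0,0,0,0],
    [0,0,0.002,0,0,0,0],
    [0,0,0.003,0,0,0,0],
    [0,0,0.0035,0,0,0,0],
    [0,0,0.004,0,0,0,0],
    [0,0,0.004,0,0,0,0]
  ]
}}

```text
clock: 7.9
position: [0.4375, -0.3091, 0.0367]
ee_rot: [-0.433, 0.559, -0.559, 0.433]
ft_force: [-0.5, -0.4, -1.2]
grip_width: 0.433
```

>>> {"name": "send_rows", "arguments": {
  "motion": [
    [0,0,0.0005,0,0,0,0],
    [0,0,0.0005,0,0,0,0],
    [0,0,0.0005,0,0,0,0]
  ]
}}

```text
clock: 8.15
position: [0.4376, -0.3092, 0.0363]
ee_rot: [0.433, -0.559, 0.559, -0.433]
ft_force: [-0.3, -0.2, -0.2]
grip_width: 0.432
```

>>> {"name": "send_rows", "arguments": {
  "motion": [
    [0,0,0.0005,0,0,0,0],
    [0,0,0.0005,0,0,0,0],
    [0,0,0.0005,0,0,0,0]
  ]
}}

```text
clock: 8.4
position: [0.4376, -0.3092, 0.0363]
ee_rot: [-0.433, 0.559, -0.559, 0.433]
ft_force: [-2.9, 1.3, 7.8]
grip_width: 0.427
```

>>> {"name": "send_rows", "arguments": {
  "motion": [
    [50,0,-0.0003,0,0,0,0],
    [60,0,-0.0003,0,0,0,0],
    [80,0,-0.0003,0,0,0,0],
    [100,0,-0.0003,0,0,0,0],
    [100,0,-0.0003,0,0,0,0],
    [100,0,-0.0003,0,0,0,0],
    [100,0,-0.0003,0,0,0,0]
  ]
}}

```text
clock: 8.98
position: [0.4375, -0.3091, 0.036]
ee_rot: [-0.433, 0.559, -0.559, 0.433]
ft_force: [-0.3, -0.4, -0.3]
grip_width: 1.001
```

>>> {"name": "send_rows", "arguments": {
  "motion": [
    [100,0,-0.005,0,0,0,0],
    [100,0,-0.015,0,0,0,0],
    [100,0,-0.03,0,0,0,0],
    [100,0,-0.055,0,0,0,0],
    [100,0,-0.085,0,0,0,0],
    [100,0,-0.115,0,0,0,0],
    [100,0,-0.115,0,0,0,0]
  ]
}}

```text
clock: 9.57
position: [0.4396, -0.3112, 0.1572]
ee_rot: [0.431, -0.557, 0.562, -0.434]
ft_force: [0.7, -0.4, 0.8]
grip_width: 1.0
```

```bash
python3 m.py | grep -A20 top; python3 d.py .9967 -.0807 .502 .2425 .15;  python3 - <<'E'
from h import *
c=cam("scene"); cv2.imwrite("pics/scene7.png",cv2.resize(c["pixels"][80:280,80:380,::-1],None,fx=2.5,fy=2.5))
E
```

```text
top [0.466 0.016 0.768] 1.0 bench z -0.0006
red 309 z 0.0883 circ 0.4988 0.173 0.0152 mean [0.4985 0.1731]
   tab 344 [0.4606 0.1773]
yellow 310 z 0.0882 circ 0.5007 0.242 0.015 mean [0.5005 0.2422]
   tab 357 [0.4657 0.2424]
green 278 z 0.0885 circ 0.4911 0.11 0.0146 mean [0.4909 0.1099]
   tab 326 [0.4554 0.1119]
blue none
handle 534 ((0.4979085624217987, -0.06699948012828827), (0.030095461755990982, 0.049419812858104706), 78.34634399414062)
handle 520 ((0.5106465816497803, 0.35568055510520935), (0.0276359673589468, 0.04885328561067581), 85.358154296875)
rack 1 3591 ((0.49544084072113037, 0.2212398499250412), (0.2984849214553833, 0.08102448284626007), 85.31587219238281)
rack -1 2602 ((0.4646648168563843, -0.19736170768737793), (0.3004674017429352, 0.07205440104007721), 75.53518676757812)
t 9.6667 pos [ 0.4383 -0.3095  0.1528] F [-0.62  1.23  0.19] grip 0.997
rotvec [-0.003 -0.171 -0.   ] deg 9.8
[0.502, 0.2425, 0.15] -> [-0.5505  0.0028 -0.0759]
```

View pics/scene7.png

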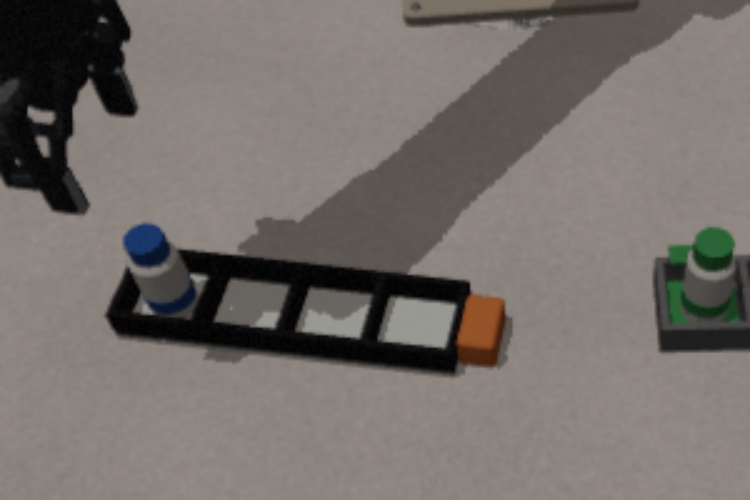

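>>> {"name": "send_rows", "arguments": {
  "motion": [
    [100,-0.015,0,-0.004,0,-0.01,0],
    [100,-0.045,0,-0.008,0,-0.02,0],
    [100,-0.08,0,-0.012,0,-0.04,0],
    [100,-0.12,0,-0.017,0,-0.06,0],
    [100,-0.16,0,-0.022,0,-0.08,0],
    [100,-0.2,0,-0.028,0,-0.1,0],
    [100,-0.24,0,-0.034,0,-0.12,0],
    [100,-0.28,0,-0.039,0,-0.14,0],
    [100,-0.32,0,-0.045,0,-0.16,0],
    [100,-0.36,0,-0.05,0,-0.17,0]
  ]
}}

```text
clock: 10.55
position: [0.4779, 0.0539, 0.1503]
ee_rot: [-0.48, 0.52, -0.519, 0.479]
ft_force: [0.9, -0.9, -0.1]
grip_width: 0.997
```

```bash
python3 d.py .9967 -.0807 .5015 .2422 .15
```

```text
t 10.55 pos [0.4779 0.0539 0.1503] F [ 0.89 -0.93 -0.1 ] grip 0.997
rotvec [ 0.002 -0.     0.   ] deg 0.1
[0.5015, 0.2422, 0.15] -> [-0.1896  0.0002  0.0083]
```

>>> {"name": "send_rows", "arguments": {
  "motion": [
    [100,-0.038,0,0.0015,0,0,0],
    [100,-0.076,0,0.003,0,0,0],
    [100,-0.112,0,0.005,0,0,0],
    [100,-0.145,0,0.006,0,0,0],
    [100,-0.17,0,0.007,0,0,0],
    [100,-0.184,0,0.008,0,0,0],
    [100,-0.1895,0,0.0083,0,0,0],
    [100,-0.1895,0,0.0083,0,0,0],
    [100,-0.1895,0.03,0.0083,0,0,0],
    [100,-0.1895,0.04,0.0083,0,0,0]
  ]
}}

```text
clock: 11.38
position: [0.5019, 0.2373, 0.1086]
ee_rot: [0.479, -0.521, 0.521, -0.477]
ft_force: [-0.4, -0.5, -0.5]
grip_width: 0.997
```

```bash
python3 d.py .9967 -.0807 .5015 .2422 .038; sleep 0.1; python3 -c "
from h import *
camera('top');camera('top');camera('top')"; python3 d.py .9967 -.0807 .5015 .2422 .038
```

```text
t 11.3833 pos [0.5019 0.2373 0.1086] F [-0.45 -0.55 -0.53] grip 0.997
rotvec [ 0.002 -0.004  0.002] deg 0.3
[0.5015, 0.2422, 0.038] -> [-0.005   0.0706 -0.0007]
t 11.5333 pos [0.5023 0.2383 0.1106] F [0.96 0.27 0.34] grip 1.002
rotvec [ 0.002 -0.003  0.002] deg 0.2
[0.5015, 0.2422, 0.038] -> [-0.004   0.0726 -0.001 ]
```

>>> {"name": "send_rows", "arguments": {
  "motion": [
    [100,-0.004,0.005,-0.001,0,0,0],
    [100,-0.004,0.02,-0.001,0,0,0],
    [100,-0.004,0.035,-0.001,0,0,0],
    [100,-0.004,0.05,-0.001,0,0,0],
    [100,-0.004,0.06,-0.001,0,0,0],
    [100,-0.004,0.068,-0.001,0,0,0],
    [100,-0.004,0.072,-0.001,0,0,0],
    [100,-0.004,0.072,-0.001,0,0,0],
    [100,-0.004,0.072,-0.001,0,0,0]
  ]
}}

```text
clock: 12.28
position: [0.5023, 0.2444, 0.0396]
ee_rot: [0.479, -0.52, 0.52, -0.479]
ft_force: [-0.4, -0.5, 0.6]
grip_width: 0.999
```

```bash
python3 d.py .9967 -.0807 .5015 .2422 .038
```

```text
t 12.2833 pos [0.5023 0.2444 0.0396] F [-0.39 -0.51  0.62] grip 0.999
rotvec [-0.    -0.001 -0.   ] deg 0.1
[0.5015, 0.2422, 0.038] -> [ 0.0022  0.0016 -0.0006]
```

>>> {"name": "send_rows", "arguments": {
  "motion": [
    [100,0.0015,0.0015,-0.0005,0,0,0],
    [100,0.0015,0.0015,-0.0005,0,0,0],
    [0,0.0015,0.0015,-0.0005,0,0,0],
    [0,0.0015,0.0015,-0.0005,0,0,0],
    [0,0.0015,0.0015,-0.0005,0,0,0],
    [0,0.0015,0.0015,-0.0005,0,0,0],
    [0,0.0015,0.0015,-0.0005,0,0,0],
    [0,0.0015,0.0015,-0.0005,0,0,0],
    [0,0.0015,0.0015,-0.0005,0,0,0],
    [0,0.0015,0.0015,-0.0005,0,0,0]
  ]
}}

```text
clock: 13.12
position: [0.5016, 0.243, 0.0379]
ee_rot: [-0.479, 0.52, -0.52, 0.479]
ft_force: [-0.3, 0.6, 4.7]
grip_width: 0.431
```

>>> {"name": "send_rows", "arguments": {
  "motion": [
    [0,0,-0.003,0,0,0,0],
    [0,0,-0.008,0,0,0,0],
    [0,0,-0.015,0,0,0,0],
    [0,0,-0.03,0,0,0,0],
    [0,0,-0.05,0,0,0,0],
    [0,0,-0.075,0,0,0,0],
    [0,0,-0.095,0,0,0,0],
    [0,0,-0.11,0,0,0,0],
    [0,0,-0.115,0,0,0,0],
    [0,0,-0.115,0,0,0,0]
  ]
}}

```text
clock: 13.95
position: [0.502, 0.2431, 0.1541]
ee_rot: [0.478, -0.52, 0.52, -0.48]
ft_force: [-0.8, 1.3, -0.8]
grip_width: 0.429
```

```bash
python3 d.py .968 -.25 .453 -.2437 .155; python3 - <<'E'
from h import *
c=cam("scene"); cv2.imwrite("pics/scene8.png",cv2.resize(c["pixels"][50:250,330:630,::-1],None,fx=2.5,fy=2.5))
E
```

```text
t 13.95 pos [0.502  0.2431 0.1541] F [-0.79  1.28 -0.83] grip 0.429
rotvec [-0.002  0.171 -0.002] deg 9.8
[0.453, -0.2437, 0.155] -> [ 0.4891 -0.0018 -0.0089]
```

View pics/scene8.png

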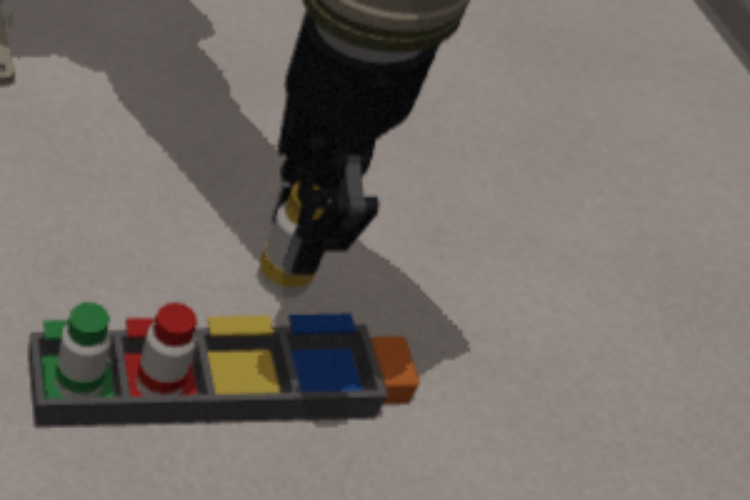

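Yellow bottle is held clear (crop ~(290,240)), red and green undisturbed. Transfer.

>>> {"name": "send_rows", "arguments": {
  "motion": [
    [0,0.01,0,0,0,0,0],
    [0,0.03,0,-0.001,0,0.01,0],
    [0,0.06,0,-0.001,0,0.02,0],
    [0,0.095,0,-0.002,0,0.04,0],
    [0,0.13,0,-0.002,0,0.05,0],
    [0,0.165,0,-0.003,0,0.06,0],
    [0,0.2,0,-0.004,0,0.07,0],
    [0,0.235,0,-0.004,0,0.08,0],
    [0,0.27,0,-0.005,0,0.09,0],
    [0,0.305,0,-0.006,0,0.1,0]
  ]
}}

```text
clock: 14.83
position: [0.4688, -0.063, 0.1515]
ee_rot: [-0.453, 0.544, -0.543, 0.452]
ft_force: [0.6, 0.2, -1.1]
grip_width: 0.43
```

```bash
python3 d.py .968 -.25 .453 -.2437 .155
```

```text
t 14.8333 pos [ 0.4688 -0.063   0.1515] F [ 0.61  0.17 -1.12] grip 0.43
rotvec [0.002 0.07  0.   ] deg 4.0
[0.453, -0.2437, 0.155] -> [ 0.1806 -0.0035  0.0174]
```

>>> {"name": "send_rows", "arguments": {
  "motion": [
    [0,0.035,-0.001,0.003,0,0.02,0],
    [0,0.07,-0.002,0.006,0,0.04,0],
    [0,0.105,-0.003,0.01,0,0.06,0],
    [0,0.135,-0.003,0.013,0,0.07,0],
    [0,0.16,-0.003,0.0155,0,0.07,0],
    [0,0.175,-0.003,0.017,0,0.07,0],
    [0,0.1805,-0.003,0.0174,0,0.07,0],
    [0,0.1805,-0.003,0.0174,0,0.07,0],
    [0,0.1805,-0.003,0.0174,0,0.07,0],
    [0,0.1805,-0.003,0.0174,0,0.07,0]
  ]
}}

```text
clock: 15.67
position: [0.4549, -0.24, 0.1551]
ee_rot: [-0.434, 0.559, -0.558, 0.434]
ft_force: [-0.2, -0.2, -1.1]
grip_width: 0.43
```

```bash
python3 d.py .968 -.25 .453 -.2437 .035
```

```text
t 15.6667 pos [ 0.4549 -0.24    0.1551] F [-0.22 -0.24 -1.13] grip 0.43
rotvec [ 0.001  0.002 -0.001] deg 0.2
[0.453, -0.2437, 0.035] -> [ 0.0042  0.1201 -0.0008]
```

>>> {"name": "send_rows", "arguments": {
  "motion": [
    [0,0.002,0.015,-0.0005,0,0,0],
    [0,0.004,0.035,-0.0005,0,0,0],
    [0,0.004,0.06,-0.0005,0,0,0],
    [0,0.004,0.08,-0.0005,0,0,0],
    [0,0.004,0.095,-0.0005,0,0,0],
    [0,0.004,0.105,-0.0005,0,0,0],
    [0,0.004,0.112,-0.0005,0,0,0],
    [0,0.004,0.115,-0.0005,0,0,0],
    [0,0.004,0.115,-0.0005,0,0,0],
    [0,0.004,0.115,-0.0005,0,0,0]
  ]
}}

```text
clock: 16.5
position: [0.4539, -0.2451, 0.0412]
ee_rot: [0.433, -0.559, 0.559, -0.434]
ft_force: [0.2, -1.0, -0.1]
grip_width: 0.43
```

```bash
python3 d.py .968 -.25 .453 -.2437 .035;python3 - <<'E'
from h import *
c=cam("scene"); cv2.imwrite("pics/scene9.png",cv2.resize(c["pixels"][130:240,100:250,::-1],None,fx=5,fy=5))
E
```

```text
t 16.5 pos [ 0.4539 -0.2451  0.0412] F [ 0.17 -0.97 -0.08] grip 0.43
rotvec [-0.001  0.001 -0.   ] deg 0.1
[0.453, -0.2437, 0.035] -> [-0.0012  0.0062 -0.0012]
```

View pics/scene9.png

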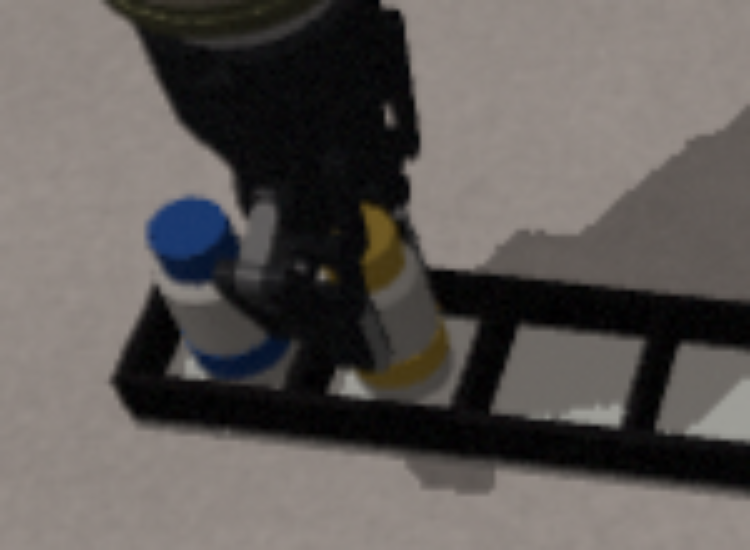

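Yellow hangs inside pocket two; blue stands untouched. Lower gently.

>>> {"name": "send_rows", "arguments": {
  "motion": [
    [0,0,0.001,0,0,0,0],
    [0,0,0.0025,0,0,0,0],
    [0,0,0.004,0,0,0,0],
    [0,0,0.005,0,0,0,0],
    [0,0,0.0057,0,0,0,0],
    [0,0,0.0057,0,0,0,0],
    [0,0,0.0057,0,0,0,0]
  ]
}}

```text
clock: 17.13
position: [0.4534, -0.2451, 0.0349]
ee_rot: [-0.433, 0.559, -0.559, 0.433]
ft_force: [-0.5, 0.5, 1.8]
grip_width: 0.43
```

>>> {"name": "send_rows", "arguments": {
  "motion": [
    [0,0,0.0005,0,0,0,0],
    [0,0,0.0005,0,0,0,0],
    [0,0,0.0005,0,0,0,0]
  ]
}}

```text
clock: 17.38
position: [0.4534, -0.2452, 0.0349]
ee_rot: [-0.433, 0.559, -0.559, 0.433]
ft_force: [-3.5, 1.8, 9.8]
grip_width: 0.429
```

>>> {"name": "send_rows", "arguments": {
  "motion": [
    [43,0,-0.0004,0,0,0,0],
    [50,0,-0.0004,0,0,0,0],
    [60,0,-0.0004,0,0,0,0],
    [80,0,-0.0004,0,0,0,0],
    [100,0,-0.0004,0,0,0,0],
    [100,0,-0.0004,0,0,0,0],
    [100,0,-0.0004,0,0,0,0],
    [100,0,-0.0004,0,0,0,0]
  ]
}}

```text
clock: 18.05
position: [0.4534, -0.2451, 0.0347]
ee_rot: [-0.433, 0.559, -0.559, 0.433]
ft_force: [-0.7, -0.1, -1.4]
grip_width: 1.001
```

>>> {"name": "send_rows", "arguments": {
  "motion": [
    [100,0,-0.005,0,0,0,0],
    [100,0,-0.015,0,0,0,0],
    [100,0,-0.03,0,0,0,0],
    [100,0,-0.055,0,0,0,0],
    [100,0,-0.085,0,0,0,0],
    [100,0,-0.11,0,0,0,0],
    [100,0,-0.117,0,0,0,0],
    [100,0,-0.117,0,0,0,0]
  ]
}}

```text
clock: 18.72
position: [0.4546, -0.2457, 0.1544]
ee_rot: [0.432, -0.558, 0.56, -0.434]
ft_force: [1.3, 0.2, -1.2]
grip_width: 0.998
```

```bash
python3 d.py .9967 -.0807 .4998 .173 .15;  python3 - <<'E'
from h import *
c=cam("scene"); cv2.imwrite("pics/scene10.png",cv2.resize(c["pixels"][80:280,80:380,::-1],None,fx=2.5,fy=2.5))
E
```

```text
t 18.7167 pos [ 0.4546 -0.2457  0.1544] F [ 1.31  0.17 -1.18] grip 0.998
rotvec [-0.005 -0.171 -0.   ] deg 9.8
[0.4998, 0.173, 0.15] -> [-0.4168  0.0044 -0.0607]
```

View pics/scene10.png

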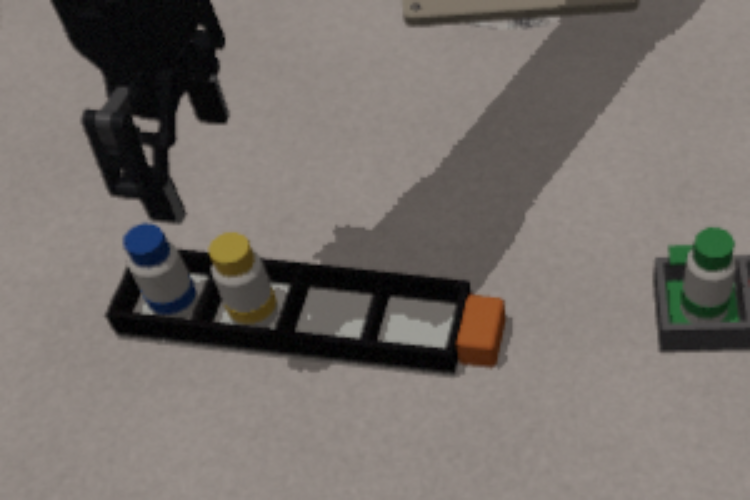

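Blue and yellow both stand upright in the two far pockets. Next: red.

>>> {"name": "send_rows", "arguments": {
  "motion": [
    [100,-0.015,0,-0.003,0,-0.01,0],
    [100,-0.045,0,-0.008,0,-0.03,0],
    [100,-0.08,0.001,-0.013,0,-0.05,0],
    [100,-0.12,0.001,-0.019,0,-0.07,0],
    [100,-0.16,0.002,-0.025,0,-0.09,0],
    [100,-0.2,0.002,-0.031,0,-0.11,0],
    [100,-0.24,0.003,-0.037,0,-0.13,0],
    [100,-0.275,0.003,-0.042,0,-0.15,0],
    [100,-0.305,0.003,-0.046,0,-0.17,0],
    [100,-0.33,0.003,-0.05,0,-0.171,0]
  ]
}}

```text
clock: 19.6
position: [0.4862, 0.0895, 0.1473]
ee_rot: [-0.481, 0.519, -0.519, 0.48]
ft_force: [0.4, -0.2, -0.5]
grip_width: 1.002
```

```bash
python3 d.py .9967 -.0807 .4998 .173 .15
```

```text
t 19.6 pos [0.4862 0.0895 0.1473] F [ 0.41 -0.21 -0.52] grip 1.002
rotvec [0.002 0.003 0.001] deg 0.2
[0.4998, 0.173, 0.15] -> [-0.0843 -0.0028  0.0071]
```

>>> {"name": "send_rows", "arguments": {
  "motion": [
    [100,-0.03,-0.002,0.003,0,0.002,0],
    [100,-0.055,-0.002,0.005,0,0.002,0],
    [100,-0.073,-0.002,0.0065,0,0.002,0],
    [100,-0.082,-0.002,0.007,0,0.002,0],
    [100,-0.084,-0.002,0.007,0,0.002,0],
    [100,-0.084,-0.002,0.007,0,0.002,0],
    [100,-0.084,0.01,0.007,0,0.002,0],
    [100,-0.084,0.03,0.007,0,0.002,0],
    [100,-0.084,0.038,0.007,0,0.002,0],
    [100,-0.084,0.038,0.007,0,0.002,0]
  ]
}}

```text
clock: 20.43
position: [0.4996, 0.1682, 0.1085]
ee_rot: [-0.48, 0.521, -0.52, 0.477]
ft_force: [-0.6, -0.8, -0.5]
grip_width: 0.996
```

>>> {"name": "send_rows", "arguments": {
  "motion": [
    [100,0,0,0,0,0,0],
    [100,0,0,0,0,0,0]
  ]
}}

```text
clock: 20.6
position: [0.5014, 0.1697, 0.1114]
ee_rot: [0.478, -0.52, 0.521, -0.479]
ft_force: [0.2, -0.3, 0.7]
grip_width: 0.997
```

```bash
python3 d.py .9967 -.0807 .4998 .173 .038
```

```text
t 20.6 pos [0.5014 0.1697 0.1114] F [ 0.2  -0.35  0.65] grip 0.997
rotvec [-0.001 -0.003 -0.   ] deg 0.2
[0.4998, 0.173, 0.038] -> [-0.0032  0.0734 -0.0019]
```

>>> {"name": "send_rows", "arguments": {
  "motion": [
    [100,-0.003,0.005,-0.0015,0,0,0],
    [100,-0.003,0.02,-0.0015,0,0,0],
    [100,-0.003,0.035,-0.0015,0,0,0],
    [100,-0.003,0.05,-0.0015,0,0,0],
    [100,-0.003,0.06,-0.0015,0,0,0],
    [100,-0.003,0.068,-0.0015,0,0,0],
    [100,-0.003,0.073,-0.0015,0,0,0],
    [100,-0.003,0.073,-0.0015,0,0,0],
    [100,-0.003,0.073,-0.0015,0,0,0]
  ]
}}

```text
clock: 21.35
position: [0.5, 0.1733, 0.0381]
ee_rot: [0.479, -0.52, 0.52, -0.479]
ft_force: [-0.5, 0.4, 0.2]
grip_width: 1.002
```

```bash
python3 d.py .9967 -.0807 .4998 .173 .038
```

```text
t 21.35 pos [0.5    0.1733 0.0381] F [-0.45  0.39  0.16] grip 1.002
rotvec [-0.    -0.002 -0.   ] deg 0.1
[0.4998, 0.173, 0.038] -> [ 0.0003  0.0001 -0.0002]
```

>>> {"name": "send_rows", "arguments": {
  "motion": [
    [0,0,0,0,0,0,0],
    [0,0,0,0,0,0,0],
    [0,0,0,0,0,0,0],
    [0,0,0,0,0,0,0],
    [0,0,0,0,0,0,0],
    [0,0,0,0,0,0,0],
    [0,0,0,0,0,0,0],
    [0,0,0,0,0,0,0]
  ]
}}

```text
clock: 22.02
position: [0.5, 0.1733, 0.0383]
ee_rot: [-0.479, 0.52, -0.52, 0.479]
ft_force: [-2.2, 0.1, 4.8]
grip_width: 0.428
```

>>> {"name": "send_rows", "arguments": {
  "motion": [
    [0,0,-0.003,0,0,0,0],
    [0,0,-0.008,0,0,0,0],
    [0,0,-0.015,0,0,0,0],
    [0,0,-0.03,0,0,0,0],
    [0,0,-0.05,0,0,0,0],
    [0,0,-0.075,0,0,0,0],
    [0,0,-0.095,0,0,0,0],
    [0,0,-0.11,0,0,0,0],
    [0,0,-0.115,0,0,0,0],
    [0,0,-0.115,0,0,0,0]
  ]
}}

```text
clock: 22.85
position: [0.5004, 0.1735, 0.1543]
ee_rot: [0.478, -0.52, 0.52, -0.48]
ft_force: [0.4, 0.5, -1.0]
grip_width: 0.429
```

```bash
python3 d.py .968 -.25 .4695 -.1799 .155; python3 - <<'E'
from h import *
c=cam("scene"); cv2.imwrite("pics/scene11.png",cv2.resize(c["pixels"][50:250,330:630,::-1],None,fx=2,fy=2))
E
```

```text
t 22.85 pos [0.5004 0.1735 0.1543] F [ 0.43  0.46 -0.95] grip 0.429
rotvec [-0.002  0.17  -0.002] deg 9.7
[0.4695, -0.1799, 0.155] -> [ 0.3547 -0.0014 -0.0015]
```

View pics/scene11.png

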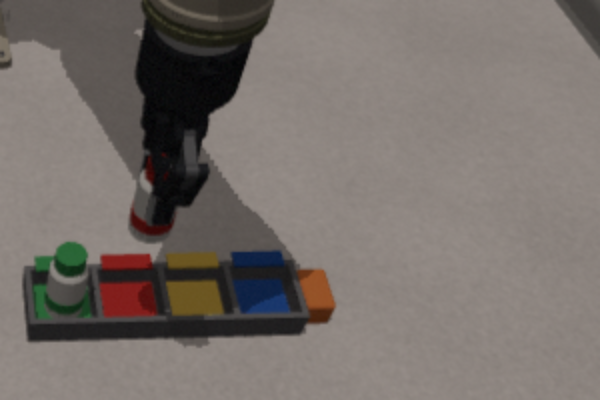

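Red is held clear of the rack. Grip height .0383 → floor contact expected at TCP ≈ .0353.

>>> {"name": "send_rows", "arguments": {
  "motion": [
    [0,0.01,0,0,0,0.01,0],
    [0,0.03,0,0,0,0.03,0],
    [0,0.06,0,0,0,0.05,0],
    [0,0.095,0,0,0,0.07,0],
    [0,0.13,0,0,0,0.09,0],
    [0,0.165,0,0,0,0.11,0],
    [0,0.2,0,-0.001,0,0.13,0],
    [0,0.235,0,-0.001,0,0.15,0],
    [0,0.26,0,-0.001,0,0.165,0],
    [0,0.28,0,-0.001,0,0.17,0]
  ]
}}

```text
clock: 23.73
position: [0.4733, -0.1103, 0.152]
ee_rot: [-0.432, 0.561, -0.56, 0.431]
ft_force: [0.1, 0.4, -1.0]
grip_width: 0.428
```

```bash
python3 d.py .968 -.25 .4695 -.1799 .155
```

```text
t 23.7333 pos [ 0.4733 -0.1103  0.152 ] F [ 0.12  0.41 -1.  ] grip 0.428
rotvec [ 0.001 -0.007  0.001] deg 0.4
[0.4695, -0.1799, 0.155] -> [ 0.0683 -0.003   0.0141]
```

>>> {"name": "send_rows", "arguments": {
  "motion": [
    [0,0.025,-0.002,0.004,0,0,0],
    [0,0.045,-0.002,0.008,0,0,0],
    [0,0.06,-0.002,0.012,0,0,0],
    [0,0.068,-0.002,0.014,0,0,0],
    [0,0.068,-0.002,0.014,0,0,0],
    [0,0.068,-0.002,0.014,0,0,0],
    [0,0.068,-0.002,0.014,0,0,0]
  ]
}}

```text
clock: 24.32
position: [0.4718, -0.1743, 0.1544]
ee_rot: [-0.433, 0.559, -0.559, 0.433]
ft_force: [0.8, 0.4, -1.6]
grip_width: 0.429
```

```bash
python3 d.py .968 -.25 .4695 -.1799 .0353
```

```text
t 24.3167 pos [ 0.4718 -0.1743  0.1544] F [ 0.76  0.42 -1.56] grip 0.429
rotvec [ 0.001  0.    -0.   ] deg 0.1
[0.4695, -0.1799, 0.0353] -> [ 0.0061  0.1191 -0.0007]
```

>>> {"name": "send_rows", "arguments": {
  "motion": [
    [0,0.003,0.01,-0.0005,0,0,0],
    [0,0.0055,0.03,-0.0005,0,0,0],
    [0,0.0055,0.055,-0.0005,0,0,0],
    [0,0.0055,0.075,-0.0005,0,0,0],
    [0,0.0055,0.09,-0.0005,0,0,0],
    [0,0.0055,0.102,-0.0005,0,0,0],
    [0,0.0055,0.11,-0.0005,0,0,0],
    [0,0.0055,0.114,-0.0005,0,0,0],
    [0,0.0055,0.114,-0.0005,0,0,0],
    [0,0.0055,0.114,-0.0005,0,0,0]
  ]
}}

```text
clock: 25.15
position: [0.4706, -0.1804, 0.0412]
ee_rot: [0.433, -0.559, 0.559, -0.433]
ft_force: [0.3, 0.3, -0.8]
grip_width: 0.429
```

```bash
python3 d.py .968 -.25 .4695 -.1799 .0353;python3 - <<'E'
from h import *
c=cam("scene"); cv2.imwrite("pics/scene12.png",cv2.resize(c["pixels"][130:240,120:290,::-1],None,fx=4,fy=4))
E
```

```text
t 25.15 pos [ 0.4706 -0.1804  0.0412] F [ 0.3   0.31 -0.84] grip 0.429
rotvec [-0.001 -0.    -0.   ] deg 0.0
[0.4695, -0.1799, 0.0353] -> [-0.0002  0.0059 -0.0012]
```

View pics/scene12.png

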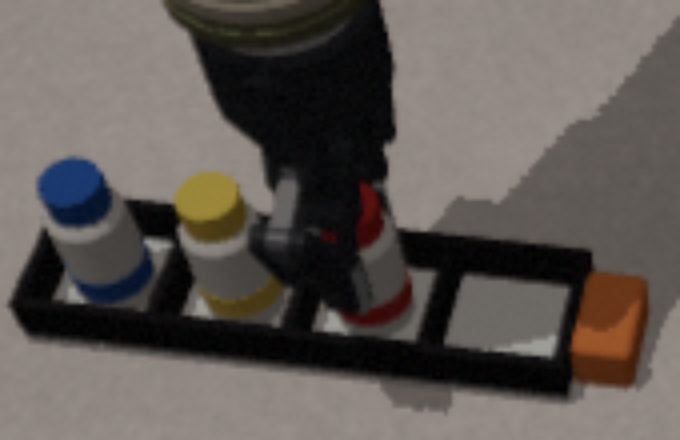

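Red is inside the third pocket; lower to the floor.

>>> {"name": "send_rows", "arguments": {
  "motion": [
    [0,0,0.001,0,0,0,0],
    [0,0,0.0025,0,0,0,0],
    [0,0,0.004,0,0,0,0],
    [0,0,0.005,0,0,0,0],
    [0,0,0.0055,0,0,0,0],
    [0,0,0.0055,0,0,0,0],
    [0,0,0.0055,0,0,0,0]
  ]
}}

```text
clock: 25.78
position: [0.4702, -0.1803, 0.0353]
ee_rot: [-0.433, 0.559, -0.559, 0.433]
ft_force: [-1.0, 0.0, 0.9]
grip_width: 0.429
```

>>> {"name": "send_rows", "arguments": {
  "motion": [
    [0,0,0.0005,0,0,0,0],
    [0,0,0.0005,0,0,0,0],
    [0,0,0.0005,0,0,0,0]
  ]
}}

```text
clock: 26.03
position: [0.4702, -0.1803, 0.0353]
ee_rot: [-0.433, 0.559, -0.559, 0.433]
ft_force: [-3.9, 1.3, 9.3]
grip_width: 0.433
```

>>> {"name": "send_rows", "arguments": {
  "motion": [
    [43,0,-0.0004,0,0,0,0],
    [50,0,-0.0004,0,0,0,0],
    [60,0,-0.0004,0,0,0,0],
    [80,0,-0.0004,0,0,0,0],
    [100,0,-0.0004,0,0,0,0],
    [100,0,-0.0004,0,0,0,0],
    [100,0,-0.0004,0,0,0,0],
    [100,0,-0.0004,0,0,0,0]
  ]
}}

```text
clock: 26.7
position: [0.4702, -0.1803, 0.0352]
ee_rot: [-0.433, 0.559, -0.559, 0.433]
ft_force: [0.1, -0.8, 0.0]
grip_width: 1.002
```

>>> {"name": "send_rows", "arguments": {
  "motion": [
    [100,0,-0.005,0,0,0,0],
    [100,0,-0.015,0,0,0,0],
    [100,0,-0.03,0,0,0,0],
    [100,0,-0.055,0,0,0,0],
    [100,0,-0.085,0,0,0,0],
    [100,0,-0.11,0,0,0,0],
    [100,0,-0.117,0,0,0,0],
    [100,0,-0.117,0,0,0,0]
  ]
}}

```text
clock: 27.37
position: [0.4715, -0.1807, 0.1548]
ee_rot: [0.432, -0.558, 0.56, -0.434]
ft_force: [0.1, 0.4, -0.6]
grip_width: 0.998
```

```bash
python3 d.py .9967 -.0807 .492 .11 .15;  python3 - <<'E'
from h import *
c=cam("scene"); cv2.imwrite("pics/scene13.png",cv2.resize(c["pixels"][80:280,80:380,::-1],None,fx=2.5,fy=2.5))
E
```

```text
t 27.3667 pos [ 0.4715 -0.1807  0.1548] F [ 0.07  0.41 -0.59] grip 0.998
rotvec [-0.004 -0.172 -0.001] deg 9.9
[0.492, 0.11, 0.15] -> [-0.2866  0.0049 -0.053 ]
```

View pics/scene13.png

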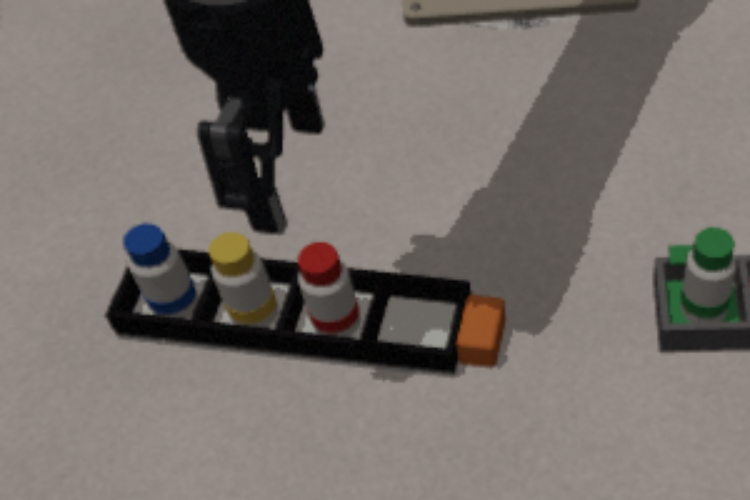

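Three bottles upright in the carrier. Now green.

>>> {"name": "send_rows", "arguments": {
  "motion": [
    [100,-0.015,0,-0.003,0,-0.02,0],
    [100,-0.045,0,-0.008,0,-0.04,0],
    [100,-0.08,0.001,-0.014,0,-0.06,0],
    [100,-0.115,0.001,-0.021,0,-0.08,0],
    [100,-0.15,0.002,-0.028,0,-0.1,0],
    [100,-0.185,0.002,-0.034,0,-0.12,0],
    [100,-0.215,0.003,-0.04,0,-0.14,0],
    [100,-0.24,0.003,-0.045,0,-0.16,0],
    [100,-0.255,0.003,-0.048,0,-0.172,0],
    [100,-0.26,0.003,-0.05,0,-0.172,0]
  ]
}}

```text
clock: 28.25
position: [0.486, 0.0867, 0.1481]
ee_rot: [-0.481, 0.519, -0.518, 0.48]
ft_force: [0.6, -0.3, -0.1]
grip_width: 0.999
```

```bash
python3 d.py .9967 -.0807 .492 .11 .15
```

```text
t 28.25 pos [0.486  0.0867 0.1481] F [ 0.61 -0.32 -0.1 ] grip 0.999
rotvec [0.002 0.004 0.001] deg 0.3
[0.492, 0.11, 0.15] -> [-0.0237 -0.002   0.0042]
```

>>> {"name": "send_rows", "arguments": {
  "motion": [
    [100,-0.012,-0.001,0.002,0,0.002,0],
    [100,-0.0235,-0.001,0.004,0,0.002,0],
    [100,-0.0235,-0.001,0.004,0,0.002,0],
    [100,-0.0235,0.01,0.004,0,0.002,0],
    [100,-0.0235,0.03,0.004,0,0.002,0],
    [100,-0.0235,0.038,0.004,0,0.002,0],
    [100,-0.0235,0.038,0.004,0,0.002,0],
    [100,-0.0235,0.038,0.004,0,0.002,0],
    [100,-0.0235,0.038,0.004,0,0.002,0]
  ]
}}

```text
clock: 29.0
position: [0.4932, 0.1067, 0.1117]
ee_rot: [0.478, -0.52, 0.521, -0.479]
ft_force: [0.1, 0.5, -0.2]
grip_width: 0.997
```

```bash
python3 d.py .9967 -.0807 .492 .11 .038
```

```text
t 29.0 pos [0.4932 0.1067 0.1117] F [ 0.13  0.49 -0.22] grip 0.997
rotvec [-0.001 -0.003 -0.   ] deg 0.2
[0.492, 0.11, 0.038] -> [-0.0032  0.0737 -0.0015]
```

>>> {"name": "send_rows", "arguments": {
  "motion": [
    [100,-0.003,0.005,-0.0012,0,0,0],
    [100,-0.003,0.02,-0.0012,0,0,0],
    [100,-0.003,0.035,-0.0012,0,0,0],
    [100,-0.003,0.05,-0.0012,0,0,0],
    [100,-0.003,0.06,-0.0012,0,0,0],
    [100,-0.003,0.068,-0.0012,0,0,0],
    [100,-0.003,0.073,-0.0012,0,0,0],
    [100,-0.003,0.073,-0.0012,0,0,0],
    [100,-0.003,0.073,-0.0012,0,0,0]
  ]
}}

```text
clock: 29.75
position: [0.4921, 0.1102, 0.0385]
ee_rot: [0.479, -0.52, 0.52, -0.479]
ft_force: [-0.2, -0.0, 0.3]
grip_width: 0.995
```

```bash
python3 d.py .9967 -.0807 .492 .11 .038
```

```text
t 29.75 pos [0.4921 0.1102 0.0385] F [-0.18 -0.05  0.31] grip 0.995
rotvec [-0.    -0.002 -0.   ] deg 0.1
[0.492, 0.11, 0.038] -> [ 0.0002  0.0005 -0.0001]
```

>>> {"name": "send_rows", "arguments": {
  "motion": [
    [0,0,0,0,0,0,0],
    [0,0,0,0,0,0,0],
    [0,0,0,0,0,0,0],
    [0,0,0,0,0,0,0],
    [0,0,0,0,0,0,0],
    [0,0,0,0,0,0,0],
    [0,0,0,0,0,0,0],
    [0,0,0,0,0,0,0]
  ]
}}

```text
clock: 30.42
position: [0.4921, 0.1103, 0.0387]
ee_rot: [-0.479, 0.52, -0.52, 0.479]
ft_force: [-1.6, 0.2, 4.2]
grip_width: 0.437
```

>>> {"name": "send_rows", "arguments": {
  "motion": [
    [0,0,-0.003,0,0,0,0],
    [0,0,-0.008,0,0,0,0],
    [0,0,-0.015,0,0,0,0],
    [0,0,-0.03,0,0,0,0],
    [0,0,-0.05,0,0,0,0],
    [0,0,-0.075,0,0,0,0],
    [0,0,-0.095,0,0,0,0],
    [0,0,-0.11,0,0,0,0],
    [0,0,-0.115,0,0,0,0],
    [0,0,-0.115,0,0,0,0]
  ]
}}

```text
clock: 31.25
position: [0.4925, 0.1104, 0.1546]
ee_rot: [0.478, -0.52, 0.52, -0.48]
ft_force: [0.0, -0.0, -1.3]
grip_width: 0.431
```

```bash
python3 d.py .968 -.25 .486 -.116 .155; python3 - <<'E'
from h import *
c=cam("scene"); cv2.imwrite("pics/scene14.png",cv2.resize(c["pixels"][50:250,280:580,::-1],None,fx=2,fy=2))
E
```

```text
t 31.25 pos [0.4925 0.1104 0.1546] F [ 0.03 -0.03 -1.26] grip 0.431
rotvec [-0.002  0.17  -0.002] deg 9.7
[0.486, -0.116, 0.155] -> [ 0.2261 -0.0007  0.0123]
```

View pics/scene14.png

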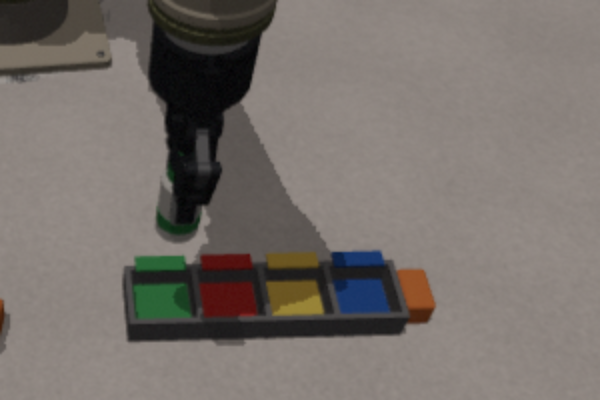

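Green is held, the grey rack is empty. Floor contact expected at TCP z ≈ .0357.

>>> {"name": "send_rows", "arguments": {
  "motion": [
    [0,0.01,0,0.001,0,0.01,0],
    [0,0.03,0,0.002,0,0.03,0],
    [0,0.06,0,0.004,0,0.06,0],
    [0,0.095,0,0.005,0,0.09,0],
    [0,0.13,0,0.007,0,0.12,0],
    [0,0.16,0,0.009,0,0.14,0],
    [0,0.19,0,0.0105,0,0.16,0],
    [0,0.212,0,0.0115,0,0.17,0],
    [0,0.224,0,0.012,0,0.17,0],
    [0,0.226,0,0.012,0,0.17,0]
  ]
}}

```text
clock: 32.13
position: [0.4833, -0.1207, 0.1525]
ee_rot: [-0.432, 0.561, -0.561, 0.43]
ft_force: [-1.0, -0.2, -1.0]
grip_width: 0.429
```

>>> {"name": "send_rows", "arguments": {
  "motion": [
    [0,0,0,0,0,0,0],
    [0,0,0,0,0,0,0],
    [0,0,0,0,0,0,0]
  ]
}}

```text
clock: 32.38
position: [0.4849, -0.1152, 0.1528]
ee_rot: [-0.433, 0.559, -0.559, 0.433]
ft_force: [0.4, 0.6, -1.3]
grip_width: 0.432
```

```bash
python3 d.py .968 -.25 .486 -.116 .0357
```

```text
t 32.3833 pos [ 0.4849 -0.1152  0.1528] F [ 0.44  0.58 -1.34] grip 0.432
rotvec [ 0.001  0.001 -0.   ] deg 0.1
[0.486, -0.116, 0.0357] -> [0.0005 0.1171 0.0014]
```

>>> {"name": "send_rows", "arguments": {
  "motion": [
    [0,0.0005,0.01,0.001,0,0,0],
    [0,0.0005,0.03,0.001,0,0,0],
    [0,0.0005,0.055,0.001,0,0,0],
    [0,0.0005,0.075,0.001,0,0,0],
    [0,0.0005,0.09,0.001,0,0,0],
    [0,0.0005,0.1,0.001,0,0,0],
    [0,0.0005,0.108,0.001,0,0,0],
    [0,0.0005,0.112,0.001,0,0,0],
    [0,0.0005,0.112,0.001,0,0,0],
    [0,0.0005,0.112,0.001,0,0,0]
  ]
}}

```text
clock: 33.22
position: [0.4863, -0.1169, 0.0416]
ee_rot: [0.433, -0.559, 0.559, -0.433]
ft_force: [-0.6, 0.6, -0.3]
grip_width: 0.432
```

```bash
python3 d.py .968 -.25 .486 -.116 .0357;python3 - <<'E'
from h import *
c=cam("scene"); cv2.imwrite("pics/scene15.png",cv2.resize(c["pixels"][130:240,120:290,::-1],None,fx=4,fy=4))
E
```

```text
t 33.2167 pos [ 0.4863 -0.1169  0.0416] F [-0.64  0.62 -0.26] grip 0.432
rotvec [-0.001 -0.    -0.   ] deg 0.0
[0.486, -0.116, 0.0357] -> [-0.0008  0.0059 -0.0005]
```

View pics/scene15.png

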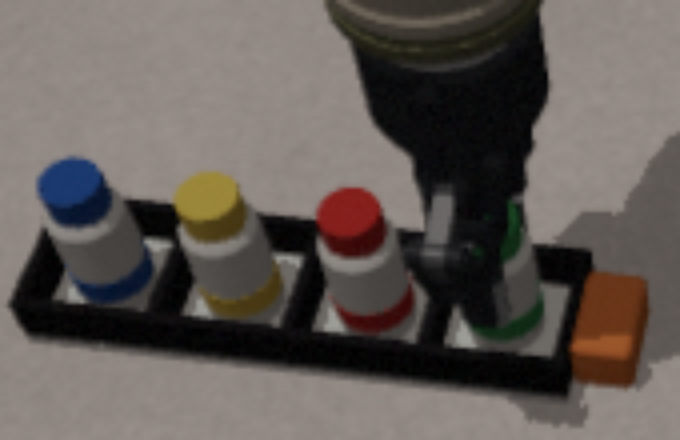

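Green is inside the last pocket; lower and release.

>>> {"name": "send_rows", "arguments": {
  "motion": [
    [0,0,0.001,0,0,0,0],
    [0,0,0.0025,0,0,0,0],
    [0,0,0.004,0,0,0,0],
    [0,0,0.005,0,0,0,0],
    [0,0,0.0055,0,0,0,0],
    [0,0,0.0055,0,0,0,0],
    [0,0,0.0055,0,0,0,0]
  ]
}}

```text
clock: 33.85
position: [0.4859, -0.1168, 0.0358]
ee_rot: [-0.433, 0.559, -0.559, 0.433]
ft_force: [-1.6, 0.1, 1.8]
grip_width: 0.43
```

>>> {"name": "send_rows", "arguments": {
  "motion": [
    [0,0,0.0005,0,0,0,0],
    [0,0,0.0005,0,0,0,0],
    [0,0,0.0005,0,0,0,0]
  ]
}}

```text
clock: 34.1
position: [0.4859, -0.1168, 0.0357]
ee_rot: [-0.433, 0.559, -0.559, 0.433]
ft_force: [-5.0, 1.6, 11.1]
grip_width: 0.433
```

>>> {"name": "send_rows", "arguments": {
  "motion": [
    [43,0,-0.0004,0,0,0,0],
    [50,0,-0.0004,0,0,0,0],
    [60,0,-0.0004,0,0,0,0],
    [80,0,-0.0004,0,0,0,0],
    [100,0,-0.0004,0,0,0,0],
    [100,0,-0.0004,0,0,0,0],
    [100,0,-0.0004,0,0,0,0],
    [100,0,-0.0004,0,0,0,0]
  ]
}}

```text
clock: 34.77
position: [0.4859, -0.1168, 0.0356]
ee_rot: [-0.433, 0.559, -0.559, 0.433]
ft_force: [0.3, -1.1, 0.4]
grip_width: 1.0
```

>>> {"name": "send_rows", "arguments": {
  "motion": [
    [100,0,-0.005,0,0,0,0],
    [100,0,-0.015,0,0,0,0],
    [100,0,-0.03,0,0,0,0],
    [100,0,-0.055,0,0,0,0],
    [100,0,-0.085,0,0,0,0],
    [100,0,-0.115,0,0,0,0],
    [100,0,-0.145,0,0,0,0],
    [100,0,-0.15,0,0,0,0],
    [100,0,-0.15,0,0,0,0]
  ]
}}

```text
clock: 35.52
position: [0.4872, -0.1171, 0.1883]
ee_rot: [0.431, -0.558, 0.56, -0.434]
ft_force: [0.3, 0.2, -0.4]
grip_width: 0.999
```

>>> {"name": "send_rows", "arguments": {
  "motion": [
    [100,-0.03,0,0,0,0,0],
    [100,-0.065,0,0,0,0,0],
    [100,-0.1,0,0,0,0,0],
    [100,-0.13,0,0,0,0,0],
    [100,-0.15,0,0,0,0,0],
    [100,-0.15,0,0,0,0,0],
    [100,-0.15,0,0,0,0,0],
    [100,-0.15,0,0,0,0,0]
  ]
}}

```text
clock: 36.18
position: [0.5229, 0.0272, 0.1849]
ee_rot: [-0.433, 0.559, -0.559, 0.432]
ft_force: [-0.1, 0.2, -0.1]
grip_width: 0.997
```

```bash
python3 d.py; python3 - <<'E'
from h import *
for n in("scene","top"):
    c=cam(n); cv2.imwrite(f"pics/{n}16.png",c["pixels"][:,:,::-1]); z=c["W"][...,2]
    for k,(lo,hi) in HUE.items():
        t=hm(c,lo,hi)&(z>.078)&(c["W"][...,1]<0)&(c["W"][...,0]<.6)&(z<.1)
        ys,xs=np.nonzero(big(t)); p=ray(c,np.column_stack([xs,ys]),.086)[:,:2].mean(0)-[.4612,-.2118]
        print(n,k,len(xs),"carrier xy",(p@[.968,-.25]).round(4),(p@[.25,.968]).round(4),"z",np.percentile(z[t],[10,50,90]).round(4))
E
```

```text
t 36.1833 pos [0.5229 0.0272 0.1849] F [-0.13  0.22 -0.1 ] grip 0.997
[[-0.251 -0.001  0.968]
 [-0.968 -0.001 -0.251]
 [ 0.001 -1.    -0.001]] [-0.688  0.147  0.603  1.818 -0.088  1.205 -0.312]
scene red 194 carrier xy 0.0048 0.0365 z [0.0819 0.0853 0.0866]
scene yellow 161 carrier xy 0.0034 -0.0305 z [0.0835 0.0853 0.0868]
scene green 180 carrier xy 0.0046 0.101 z [0.0824 0.085  0.0865]
scene blue 1105 carrier xy -0.3009 -0.4534 z [0.0785 0.0796 0.0842]
top red 301 carrier xy 0.0004 0.0344 z [0.0833 0.0854 0.0868]
top yellow 315 carrier xy 0.0003 -0.0316 z [0.0834 0.0854 0.0871]Traceback (most recent call last):
  File "<stdin>", line 6, in <module>
  File "h.py", line 22, in big
    return l==1+np.argmax(st[1:,4])
                ~~~~~~~~~^^^^^^^^^^
    return _wrapfunc(a, 'argmax', axis=axis, out=out, **kwds)
    return bound(*args, **kwds)
ValueError: attempt to get argmax of an empty sequence
```

View pics/scene16.png

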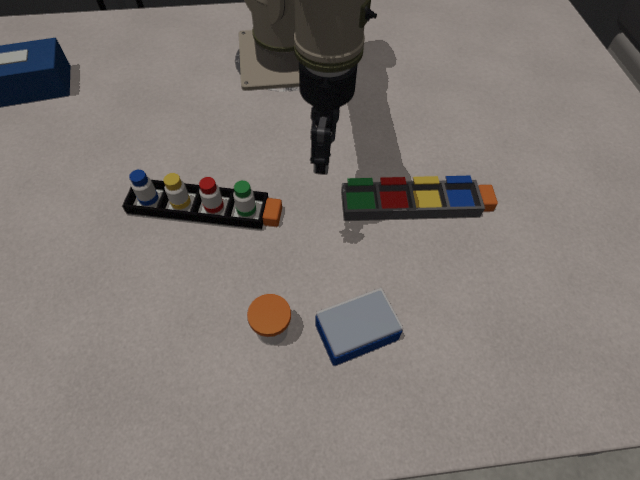

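View pics/top16.png

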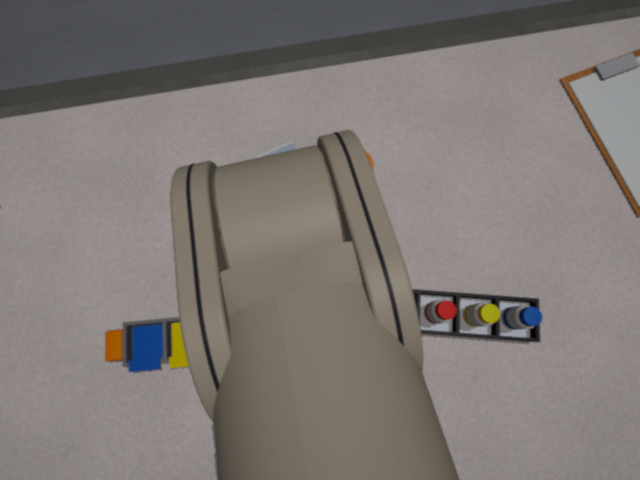

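```bash
python3 -c "
from workcell import *
print(hand_in())"
```

```text
the job is handed in; nothing more can be done
None
```

All four bottles are in the black carrier in reverse order. Counted from the carrier's handle they are green, red, yellow, blue; in the grey rack they were blue, yellow, red, green. I handed the job in at about 36 s, with the gripper open and clear of everything.

- **Placing:** each bottle was lowered until it just touched the pocket floor, with a wrist reading of 8–11 N upward, and then released.
- **Last checks:** the final scene picture shows four upright bottles in the pockets, the grey rack empty, and the tip box and cup at the same pixels as at the start. Red and yellow measured within about 5 mm of their pocket centres in both views, and green did in the scene view. The cap tops of those three were at about 85 mm, where 86 mm was expected.
- **Checks that failed:**
  - The scene-view measurement of blue picked up a different blue object.
  - The arm hid green from the top camera, which stopped the script before its top-view blue reading.
  - Blue was therefore confirmed only by eye: in both final pictures it sits in the end pocket, and the scene view shows it upright. Green has only the scene view.

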